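# Unlock the till drawer with its safe key

## Robot

A 7-joint arm with a two-finger parallel gripper is mounted at the origin on the work surface. World frame = base frame: x ahead of the robot, y to its left, z up, the work surface at z = 0. Lengths are in mm, angles in rad, forces in N, time in s.
With the tool pointing down it reaches from about 400 to 850 mm from the base axis. Payload 10.4 kg.
Tool frame: the origin (TCP) lies at the very end of the fingers, on their centre line; the grasp point (between the pads) lies 19 mm behind it (grip_depth is the distance from the TCP to the grasp point, in mm); z points along the fingers, x is the direction in which the jaws open and shut, and the axes are right-handed (so a half turn about z gives the same grasp; the last joint's range is limited). The gripper opens to 85 mm and grips with 20 to 120 N. Pads are 22 mm wide; open, the fingers measure 114 mm over their backs; the gripper's body (76 mm by 85 mm) begins 54 mm behind the grasp point. The pads swing forward as they close: fully open they stand 13 mm farther back than shut.
Start: joints at [-1.291, 0.332, -0.065, 1.46, 0.022, 1.35, -0.088], TCP at [186.358, 596.592, 231.338] pointing down, gripper open.
Joint ranges: [-2.6, 2.6], [-0.5, 2.12], [-1.47, 1.34], [0.16, 2.42], [-1.27, 4.41], [0.06, 2.06], [-2.6, 2.6]. Speed limits (rad/s): [2.22, 2.22, 2.79, 2.79, 3.14, 3.14, 3.14].

## Interface

Orientations are given as a unit quaternion [w, x, y, z].
In Python, from plant import * gives the robot as it stands.
- The arm moves only by the tool play_rows, never from a script. Its argument "motion" is a list of rows, each a list of 3 entries, a list of its own where there are three numbers: the turn, a rotation vector about the world's x, y, z in rad, then the shift along the world's x, y, z in m, then the opening, from 0 (shut) to 1 (fully open). A call has 1 to 20 rows; each row shifts and turns the commanded pose from where the row before left it; what a row does not reach is not made up. A row lasts 1/12 s, in which the tool goes at most 41.7 mm and 7.16 degrees, less where a joint would pass 70% of its speed; a pose out of reach is approached as far as the arm can. A call with a gripper value outside its range is refused whole. The fingers move at their own pace and stop on an object; the grip force is fixed at half the most. Time passes only in rows, so rows that do not move let the fingers close. It gives the time, the measured TCP pose, the force and the opening at its end, in the units of the state.
- get_state(): the state, without advancing time (a new reading comes with each control period).
- capture(name): name is "scene" or "top" or "wrist"; returns (picture, depth): 480x640x3 uint8, red, green, blue; 480x640 float32, mm along the optical axis (not along the pixel's ray), 0 where there is no reading.
- camera_params(name): a dict with "fx", "fy", "cx", "cy" (pixels), "T" (4x4, takes a point from camera to world coordinates). Camera axes: x right, y down, z forward; pixel columns grow to the right and rows downward; lengths in mm; the calibration is good to about 2 mm. A picture is of the moment at which its call begins: read the wrist's pose just before it. camera_params takes no time and is no camera call; for the wrist camera it gives the pose at the moment of the call.
- hand_in(): hands the job in, once; it reports no verdict.
The state is a dict: "time": time; "q": joint angles; "dq": joint speeds; "tau": joint torques, N m; "position": TCP position; "tool_rot": TCP orientation; "ft_force": force on the tool from outside, world axes, zero at the start; "ft_torque": the same for the moment, N m; "grip_width": opening from 0.0 (shut) to 1.0 (fully open).
Only numpy, scipy, OpenCV 4.12 (cv2) and the standard library are available. Lean on these libraries where they do the work, as an engineer would, in place of code of your own. Each camera call takes 0.05 s, during which the arm holds its last target. There are 200 camera calls.

## Task

Take the red-headed key out of the wooden key block, feel for the keyhole in the lock on top of the green steel till cabinet, push the key in until its collar sits on the lock, and turn it clockwise until it comes to its stop and the drawer springs ajar. Turn it back home, draw it out and stand it fully down again in its own slot in the block. Handle the key gently, never forcing it in the lock, leave the drawer ajar, and leave everything else on the counter as it stands.

Things in the scene. Friction and masses are not known exactly. Their poses are not given: they have to be found in the camera images.
- key: the key to use: double-bitted steel safe key with a red head (about 60 g), standing upright, head up, in one of the block's two slots. Origin on its axis at the underside of its stop collar (collar 15 mm across, 3 mm thick, just above the origin). z runs up the key, x along the width of bit and head, y through their thickness. It is the same either way round
- key_head (a point): centre of the key's red head, 29 mm above its origin; the head is 26 mm wide (x), 9 mm thick (y) and 30 mm tall, on a neck 8 mm across
- key_tip (a point): centre of the key's lower end, 26 mm below its origin: a round shank 5 mm across hangs 26 mm below the collar, and its lowest 18 mm carry the bit, 18 mm wide along x (9 mm to each side) and 5 mm thick along y, square at the end
- cabinet: green steel till cabinet, 240 mm deep (x) x 280 mm wide (y) x 120 mm tall, fixed to the counter; origin at the centre of its underside, its drawer front faces its own -x. The lock's steel plate, 50 x 50 mm and 4 mm thick, lies on its top, so the lock's face is 124 mm above the counter
- keyhole (a point): where the keyhole should be on the lock's face: on the centre line, 70 mm in front of the cabinet's middle, 124 mm up. The lock was fitted by hand: the true hole lies up to 3.5 mm off this point in the cabinet's x and in its y (not turned), and must be felt for. It is a slot 20 mm along the cabinet's x and 7 mm along its y, with a 1 mm chamfer, through the 4 mm plate
- keyway_end (a point): 26 mm below keyhole: where the key's tip stands when the collar meets the face. Fully in, the key turns clockwise seen from above against a light spring (under 0.1 N m, it drives back home) to a solid stop somewhere 30 to 80 degrees from home, unseen, different each time. Play of about 7 degrees. Turned, the bit is caught under the plate; it comes out only within 6 degrees of home
- drawer (a joint): how far the drawer stands out of the cabinet, m: 0 shut and latched. The latch lets go only in the last 8 degrees or so before the key's stop; a spring then throws the drawer out to about 0.038 towards the cabinet's -x, and it stays there
- drawer_pull (a point): middle of the drawer's finger pull, a lip 12 mm deep and 90 mm wide on the drawer front, 72 mm above the counter
- block: rosewood key block, fixed: 120 mm (x) x 50 mm (y) x 45 mm tall, origin at the centre of its underside; two slots in its top at 30 mm to either side along its x, each 21 mm along x and 8 mm along y with a chamfered mouth, 32 mm deep; the keys stand in them on their collars
- key_blue: another key of the same shape with a blue head, in the other slot, not to be disturbed; origin as for the red key
- canister: screw-top aluminium canister of spare parts, 94 mm across, 116 mm tall, origin at the centre of its underside; a bystander
- segment: chrome segment plate, a slotted half ring 116 mm across and 10 mm thick lying flat, origin at the ring's centre on the counter; a bystander
- release_knob: brass carriage release knob, 36 mm across, 24 mm tall, origin at the centre of its underside; a bystander
- screwdriver: screwdriver with a yellow handle, 190 mm long, lying on the counter; a bystander
- platen: black rubber platen cylinder, 38 mm across, 250 mm long with a steel axle 310 mm long, in the wooden repair tray at the right; a bystander
- feed_axle: dented steel feed roller axle 300 mm long with four rubber rollers 22 mm across, in the repair tray; a bystander
Mind the look-alikes: they are no part of the job. What is shaped like the key but turquoise is not meant.

How it is judged (in metres and radians):
On the way, in this order (a step that is already met when the one before it is completed fails the run):
1. the key stands in the lock, its collar down on the face within 2.5 mm, the drawer still shut (z of key in the frame of cabinet below 0.1265 m and horizontal distance between key and keyhole below 0.008 m and value of joint drawer below 0.006 m), for 0.1 s.
2. with the key still fully in, it has been turned at least 23 degrees to the stop and the drawer has sprung out more than 22 mm (z of key in the frame of cabinet below 0.1265 m and horizontal distance between key and keyhole below 0.008 m and value of joint drawer above 0.022 m and angle between the x axis of key and the x axis of cabinet, either way round above 0.4 rad), for 0.05 s.
3. the key is turned back home, within 9 degrees, still in the lock (z of key in the frame of cabinet below 0.13 m and horizontal distance between key and keyhole below 0.008 m and value of joint drawer above 0.022 m and angle between the x axis of key and the x axis of cabinet, either way round below 0.16 rad), for 0.1 s.
4. the key is drawn right out of the lock, upright (z of key_tip in the frame of cabinet above 0.128 m and value of joint drawer above 0.022 m), for 0.05 s.
At the end, for the whole second after the job is handed in: The red key stands upright, released and at rest, fully down in its own slot of the block (within 5 mm of its starting place), and the drawer stands ajar by more than 22 mm (distance of key from where it was at the start of the episode below 0.005 m and angle between key's own z axis and vertical below 0.08 rad and linear speed of key below 0.01 m/s and contact force between key and the fingers below 0.1 N and value of joint drawer above 0.022 m); the robot touches nothing.
It fails at once if the key is forced: it presses on the cabinet or its lock with more than 35 N (contact force between key and cabinet above 35 N).
It fails at once if a bystander is shifted more than 15 mm (distance of any of canister, segment, release_knob, screwdriver, platen, feed_axle, key_blue from where it was at the start of the episode above 0.015 m).
It also fails if it takes over 72 s, if anything falls off the work surface, if the arm or the gripper's body presses on something with over 40 N, if the wrist force passes 120 N, or if a joint passes its speed limit or range.

## Working session

There is one attempt and no reset: what is moved stays moved. The work goes in short steps, Python scripts to look and compute and a tool call to move; the robot and the scene stay as the last step left them, time stands still between calls to the robot, and variables do not carry over. Pictures are saved under pics/ and viewed, about 8 in all and at most 12, crops included, and the job is handed in when it is done.

Besides the shell and the picture viewer there is one more tool, called after "Call:" as name(argument=value, ...) on one line, values as JSON. play_rows: Moves the arm, as the interface text tells. Its arguments: {"type":"object","properties":{"motion":{"type":"array"}},"required":["motion"]}

```bash
mkdir -p pics
cat > h.py <<'E'
from plant import *
import numpy as np, cv2
def save(n,im): cv2.imwrite(f'pics/{n}.png',im[:,:,::-1])
def grab(cam,n):
    P=camera_params(cam); im,d=capture(cam); save(n,im); np.savez(f'pics/{n}.npz',im=im,d=d,**{k:P[k] for k in('fx','fy','cx','cy','T')}); return im,d,P
def world(P,d):
    v,u=np.mgrid[:480,:640]; X=np.stack([(u-P['cx'])/P['fx']*d,(v-P['cy'])/P['fy']*d,d],-1)
    T=np.array(P['T']); return X@T[:3,:3].T+T[:3,3]
E
ls
python3 - <<'E'
from h import *
s=get_state(); print(s)
for c in('scene','top'):
    im,d,P=grab(c,c+'0'); print(c,P)
E
```

```text
h.py
pics
{'time': 0.0, 'q': array([-1.2905888 ,  0.33290096, -0.0647072 ,  1.4609815 ,  0.02162438,
        1.34989145, -0.08846219]), 'dq': array([ 0.00029414, -0.00134545, -0.00130882, -0.00082008,  0.00162255,
       -0.00040939, -0.0001128 ]), 'tau': array([-5.55192273e-04, -6.25454807e+01,  4.87047946e-02, -3.91603839e+01,
        1.61791651e-02,  1.01357579e-02, -4.22947736e-06]), 'position': array([186.26873637, 596.18778266, 230.47861128]), 'tool_rot': array([ 4.75558286e-04,  8.05646297e-01,  5.92396398e-01, -5.70097270e-04]), 'ft_force': array([ 0.05167273,  0.29065305, -0.18295116]), 'ft_torque': array([ 0.02284116, -0.00936596,  0.00713085]), 'grip_width': 1.0003085996760173}
scene {'fx': 474.2996014449622, 'fy': 474.2996014449622, 'cx': 322.7298563132019, 'cy': 242.24224572269392, 'T': array([[ 8.28401799e-01,  4.57608881e-01, -3.23024102e-01,
         8.18131485e+02],
       [ 5.60120409e-01, -6.80821184e-01,  4.71961484e-01,
        -5.69838193e+02],
       [-3.94788481e-03, -5.71906135e-01, -8.20309568e-01,
         8.61323092e+02],
       [ 0.00000000e+00,  0.00000000e+00,  0.00000000e+00,
         1.00000000e+00]])}
top {'fx': 526.4342789123763, 'fy': 526.4342789123763, 'cx': 316.02594265480593, 'cy': 249.94767922285493, 'T': array([[ 1.43216065e-02, -9.95441469e-01,  9.42930178e-02,
         4.23863935e+02],
       [-9.99822823e-01, -1.54087774e-02, -1.08116917e-02,
        -1.56913978e+02],
       [ 1.22153464e-02, -9.41214704e-02, -9.95485778e-01,
         1.07737710e+03],
       [ 0.00000000e+00,  0.00000000e+00,  0.00000000e+00,
         1.00000000e+00]])}
```

View pics/top0.png

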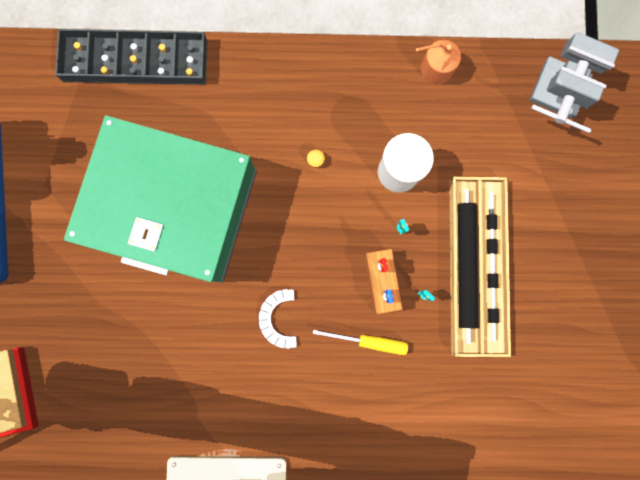

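View pics/scene0.png

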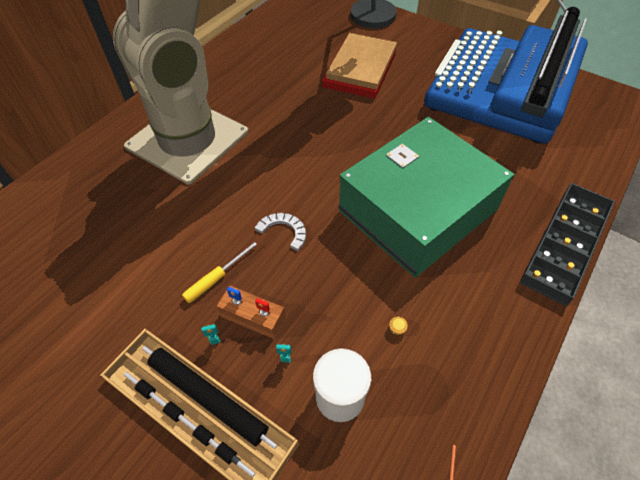

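Top view: the block is at (384,281), with the red head at (382,265), the blue head at (388,296), and turquoise look-alikes at (403,227) and (427,295). The lock plate is at (145,234). In the scene view the red head is at (262,306). Red in the block fits the description. Next I measure it and make a confirming crop.

```bash
cat > m.py <<'E'
from h import *
def load(n): return dict(np.load(f'pics/{n}.npz'))
def ray(P,uv):
    T=P['T']; d=T[:3,:3]@np.array([(uv[0]-P['cx'])/P['fx'],(uv[1]-P['cy'])/P['fy'],1]); return T[:3,3],d/np.linalg.norm(d)
def tri(rays):
    A=sum(np.eye(3)-np.outer(d,d) for o,d in rays); b=sum((np.eye(3)-np.outer(d,d))@o for o,d in rays); return np.linalg.solve(A,b)
def blob(m):
    n,l,s,c=cv2.connectedComponentsWithStats(m.astype(np.uint8)); i=1+np.argmax(s[1:,4]); return l==i,c[i],s[i]
E
python3 - <<'E'
from m import *
A,B=load('top0'),load('scene0')
def red(P,box,blue=False):
    h=cv2.cvtColor(P['im'],cv2.COLOR_RGB2HSV); H,S,V=h[...,0].astype(int),h[...,1],h[...,2]
    m=((H>100)&(H<130) if blue else ((H<3)|(H>172)))&(S>190)&(V>80)
    k=np.zeros_like(m); x0,y0,x1,y1=box; k[y0:y1,x0:x1]=1; return blob(m&k)
for bl in(False,True):
    a=red(A,(365,245,405,315),bl); b=red(B,(215,280,285,330),bl)
    print(bl,a[1],a[2],b[1],b[2],tri([ray(A,a[1]),ray(B,b[1])]))
W=world(A,A['d'])
for nm,P in(('top',A),('scene',B)):
    W=world(P,P['d']); im=P['im'].astype(int); h=cv2.cvtColor(P['im'],cv2.COLOR_RGB2HSV)
    # lock plate
    box=(120,210,170,260) if nm=='top' else (380,135,425,175)
    k=np.zeros((480,640),bool);k[box[1]:box[3],box[0]:box[2]]=1
    m,c,s=blob(k&(h[...,1]<90)&(h[...,2]>150)&(W[...,2]>110)); 
    r=cv2.minAreaRect(np.float32(W[m][:,:2])); print(nm,'plate',c,r,np.median(W[m],0))
    # cabinet top
    m,c,s=blob((W[...,2]>112)&(W[...,2]<130)&(h[...,0]>60)&(h[...,0]<90)&(h[...,1]>80))
    r=cv2.minAreaRect(np.float32(W[m][:,:2])); print('cab',c,r,np.median(W[m],0))
    box=(355,240,412,320) if nm=='top' else (210,280,290,340)
    k=np.zeros((480,640),bool);k[box[1]:box[3],box[0]:box[2]]=1
    m,c,s=blob(k&(W[...,2]>39)&(W[...,2]<50)); m=cv2.morphologyEx(m.astype(np.uint8),cv2.MORPH_OPEN,np.ones((3,3)))>0
    r=cv2.minAreaRect(np.float32(W[m][:,:2])); print('block',c,s,r,np.median(W[m],0))
crop=lambda P,b:cv2.resize(P['im'][b[1]:b[3],b[0]:b[2]],(400,400),interpolation=cv2.INTER_CUBIC)
save('crop',np.hstack([crop(A,(340,220,440,320)),crop(B,(205,265,305,365))]))
E
```

```text
False [383.52272727 264.59090909] [380 259   7  12  44] [262.47058824 304.55294118] [256 299  13  12  85] [ 493.49166786 -296.59639461   73.95411436]
True [386.66666667 291.66666667] [386 291   2   2   3] [234.17721519 293.20253165] [227 287  14  13  79] [ 438.90010398 -305.47487182   76.62728033]
top plate [144.87752675 233.82877527] ((498.5433654785156, 3.728546142578125), (350.1196594238281, 54.29878234863281), 73.88280487060547) [538.55484897 144.06364415 124.73677065]
cab [158.25229551 196.77382586] ((607.5152587890625, 125.55043029785156), (282.2186584472656, 242.58978271484375), 75.01787567138672) [609.92413985 118.95164422 120.89935918]
block [383.69482884 280.74289876] [ 366  249   37   64 1373] ((463.671875, -302.5403137207031), (120.05136108398438, 50.56262969970703), 10.29936695098877) [ 462.61954361 -300.44455009   45.53424605]
scene plate [402.30867347 154.62755102] ((656.6979370117188, -199.10430908203125), (70.18538665771484, 805.6622314453125), 18.55162239074707) [540.80757073 145.39746367 122.754596  ]
cab [426.96008689 180.67399765] ((609.4217529296875, 125.26571655273438), (284.7726745605469, 244.33506774902344), 74.92183685302734) [621.90813383 105.2318894  118.99616738]
block [250.57489879 309.2388664 ] [ 216  286   68   45 1235] ((464.5426940917969, -303.05767822265625), (121.4791259765625, 50.91609191894531), 10.63265609741211) [ 466.54144656 -309.4951168    44.15545506]
```

View pics/crop.png

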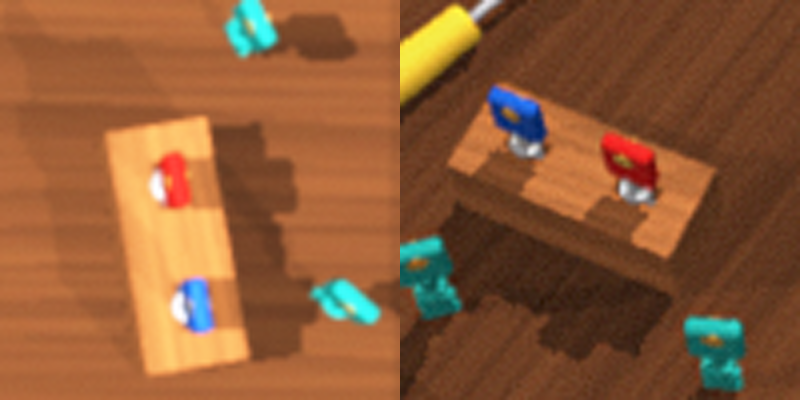

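Both views agree. The red head is in the block's +x slot at (493.5,-296.6,74), and the slot computed from the block pose is (493.6,-297.4). The crop confirms it is red, next to blue, and that the turquoise keys stand outside the block. Next I move over the lock for a wrist look.

Call:
play_rows(motion=[[[0, 0, 0.0026], [0.01, -0.013, 0.006], 1], [[0, 0, 0.0026], [0.022, -0.028, 0.008], 1], [[0, 0, 0.0026], [0.022, -0.028, 0.008], 1], [[0, 0, 0.0026], [0.022, -0.028, 0.008], 1], [[0, 0, 0.0026], [0.022, -0.028, 0.008], 1], [[0, 0, 0.0026], [0.022, -0.028, 0.008], 1], [[0, 0, 0.0026], [0.022, -0.028, 0.008], 1], [[0, 0, 0.0026], [0.022, -0.028, 0.008], 0.6], [[0, 0, 0.0026], [0.022, -0.028, 0.008], 0.6], [[0, 0, 0.0026], [0.022, -0.028, 0.008], 0.6], [[0, 0, 0.0026], [0.022, -0.028, 0.008], 0.6], [[0, 0, 0.0026], [0.022, -0.028, 0.008], 0.6], [[0, 0, 0.0026], [0.022, -0.028, 0.008], 0.6], [[0, 0, 0.0026], [0.022, -0.028, 0], 0.6], [[0, 0, 0.0026], [0.022, -0.028, 0], 0.6], [[0, 0, 0.0026], [0.022, -0.028, 0], 0.6], [[0, 0, 0], [0.01, -0.013, 0], 0.6], [[0, 0, 0], [0, 0, 0], 0.6], [[0, 0, 0], [0, 0, 0], 0.6]])

```text
time: 1.68
position: [536.5, 149.8, 332.9]
tool_rot: [-0.0, 0.794, 0.608, -0.0]
ft_force: [-0.2, -0.1, -0.4]
grip_width: 0.599
```

Run:
```python
from m import *
s=get_state(); print(s['q'],s['position'],s['tool_rot'])
im,d,P=grab('wrist','w0'); print(P['T'],P['fx'])
T=np.array(P['T']); 
for p in([541,144,124],[608.5,125.4,120]):
    c=T[:3,:3].T@(np.array(p)-T[:3,3]); print(P['fx']*c[:2]/c[2]+[P['cx'],P['cy']])
```

```text
[-0.67376219  0.14324115  0.36342256  1.49282173 -0.0507754   1.51573256
  0.99661874] [536.50615637 149.81287189 332.87526831] [-1.16354991e-04  7.93801533e-01  6.08176723e-01 -4.31094007e-04]
[[ 2.60953399e-01  9.18317550e-01  2.97651138e-01  4.59873954e+02]
 [ 9.65349468e-01 -2.47622061e-01 -8.23633359e-02  1.70292637e+02]
 [-1.93070860e-03  3.08830360e-01 -9.51115177e-01  4.75444249e+02]
 [ 0.00000000e+00  0.00000000e+00  0.00000000e+00  1.00000000e+00]] 374.85621164930694
[322.04828201 207.461118  ]
[321.96643548 272.81549844]
```

View pics/w0.png

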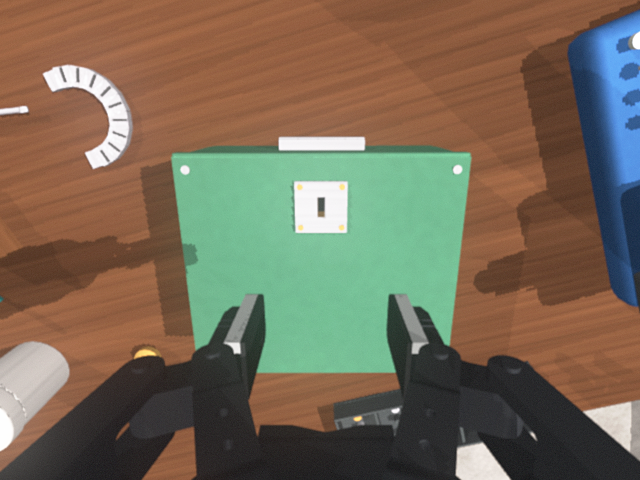

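The wrist view shows the cabinet squarely, with the plate at (321,207) and the dark slot at about (321,207). I measure the slot and the cabinet angle.

Run:
```python
from m import *
P=load('w0'); im=P['im']; g=cv2.cvtColor(im,cv2.COLOR_RGB2GRAY); h=cv2.cvtColor(im,cv2.COLOR_RGB2HSV)
def pl(uv,z):
    o,d=ray(P,uv); return o+d*(z-o[2])/d[2]
k=np.zeros_like(g,bool);k[188:228,300:342]=1
m,c,s=blob(k&(g<130)); print('dark',c,s, pl(c,124),'edges',[pl(u,124)[:2].round(1) for u in((s[0]-.5,c[1]),(s[0]+s[2]-.5,c[1]),(c[0],s[1]-.5),(c[0],s[1]+s[3]-.5))])
print(g[192:224,321]); print(g[200,310:334]); print(g[207,310:334])
k[:]=0;k[170:245,280:360]=1
m,c,s=blob(k&(h[...,1]<120)&(g>130)); ys,xs=np.nonzero(m)
r=cv2.minAreaRect(np.float32([pl((x,y),124)[:2] for x,y in zip(xs,ys)])); print('plate',s,r)
m=(h[...,0]>60)&(h[...,0]<90)&(h[...,1]>80)&(np.mgrid[:480,:640][0]<290)&(g>60)
m,c,s=blob(m)
# left/right edges of the top between rows 165..280
L=[];R=[]
for v in range(165,280):
    u=np.nonzero(m[v])[0]; L.append(pl((u[0]-.5,v),120)); R.append(pl((u[-1]+.5,v),120))
for E in(np.array(L),np.array(R)):
    vx,vy,x,y=cv2.fitLine(np.float32(E[:,:2]),cv2.DIST_HUBER,0,.01,.01).ravel(); print(np.degrees(np.arctan2(vy,vx)),x,y)
    
L=np.array(L);R=np.array(R); print('mid',((L+R)/2)[[0,40,-1]],np.linalg.norm((R-L)[50]))
```

```text
dark [320.59615385 206.23076923] [318 198   6  18 104] [539.46652194 142.97284658 124.        ] edges [array([538.7, 140.1]), array([540.2, 145.7]), array([531.2, 145.2]), array([548.3, 140.5])]
[246 247 248 250 241 169  96  77  82  84  85  84  84  84  83  87  82  83
  87 106 120 122 121 119 146 210 246 248 247 246 245 245]
[246 246 246 246 247 249 240 181 103  82  86  82  83  88 140 223 246 246
 246 245 246 245 245 244]
[247 247 247 247 248 249 247 190 113  84  82  87  82  92 148 228 247 248
 247 246 247 245 246 247]
plate [ 280  170   80   75 5877] ((540.9592895507812, 141.24005126953125), (78.4163589477539, 73.05941009521484), 74.91175842285156)
-14.832761 523.04175 3.3091755
-15.020759 593.0792 273.23187
mid [[502.17630789 153.44411746 120.        ]
 [539.26623621 143.26322394 120.        ]
 [615.05450809 122.99561637 120.        ]] 279.0511002175013
```

Slot at about (540.1,143.0), cabinet x-axis at -14.95°. Next I go above the red key, yaw 100.45°.

Call:
play_rows(motion=[[[0, 0, 0.02], [-0.002, -0.0195, 0], 0.6], [[0, 0, 0.034], [-0.0035, -0.034, 0], 0.6], [[0, 0, 0.034], [-0.0035, -0.034, 0], 0.6], [[0, 0, 0.034], [-0.0035, -0.034, 0], 0.6], [[0, 0, 0.034], [-0.0035, -0.034, 0], 0.6], [[0, 0, 0.034], [-0.0035, -0.034, -0.01], 0.6], [[0, 0, 0.034], [-0.0035, -0.034, -0.02], 0.6], [[0, 0, 0.034], [-0.0035, -0.034, -0.02], 0.6], [[0, 0, 0.034], [-0.0035, -0.034, -0.02], 0.6], [[0, 0, 0.034], [-0.0035, -0.034, -0.02], 0.6], [[0, 0, 0.034], [-0.0035, -0.034, -0.02], 0.6], [[0, 0, 0.034], [-0.0035, -0.034, -0.02], 0.6], [[0, 0, 0.034], [-0.0035, -0.034, -0.015], 0.6], [[0, 0, 0.018], [0.001, -0.0195, -0.008], 0.6], [[0, 0, 0], [0, 0, 0], 0.6], [[0, 0, 0], [0, 0, 0], 0.6]])

```text
time: 3.07
position: [493.3, -295.7, 179.6]
tool_rot: [-0.001, 0.639, 0.769, -0.0]
ft_force: [0.9, 0.8, 0.3]
grip_width: 0.599
```

```bash
cat > red.py <<'E'
from m import *
s=get_state(); q=s['tool_rot']; print(s['q'].round(2),s['position'],'yaw',np.degrees(2*np.arctan2(q[2],q[1])),'tilt',q[[0,3]],s['ft_force'])
import sys
n=sys.argv[1]; im,d,P=grab('wrist',n); P=load(n)
h=cv2.cvtColor(im,cv2.COLOR_RGB2HSV); H=h[...,0].astype(int)
m,c,st=blob(((H<4)|(H>172))&(h[...,1]>170)&(h[...,2]>70)); print('red',c,st)
W=world(P,d); w=W[m]; w=w[w[:,2]>84]; print('toppts',len(w),w.mean(0),cv2.minAreaRect(np.float32(w[:,:2])))
o,dd=ray(P,c); print('at z74',o+dd*(74-o[2])/dd[2])
m,c,st=blob((W[...,2]>42)&(W[...,2]<48)); print('block',cv2.minAreaRect(np.float32(W[m][:,:2])),np.median(W[m],0)[2])
E
python3 red.py w1
```

```text
[-0.1   0.29  0.67  1.7  -0.19  1.22  2.38] [ 493.29944534 -295.74383039  179.61803613] yaw 100.57031002659886 tilt [-0.0007868  -0.00015564] [0.93789417 0.77984563 0.29235427]
red [323.37991266 236.26200873] [318 214  12  45 458]
toppts 381 [ 491.95666841 -298.07346173   90.88311414] ((460.4621276855469, -303.60418701171875), (91.21943664550781, 7.365345001220703), 10.22005558013916)
at z74 [ 494.74940493 -297.62396572   74.        ]
block ((464.92041015625, -303.1243896484375), (120.18269348144531, 50.09879684448242), 10.133561134338379) 45.038932315201066
```

View pics/w1.png

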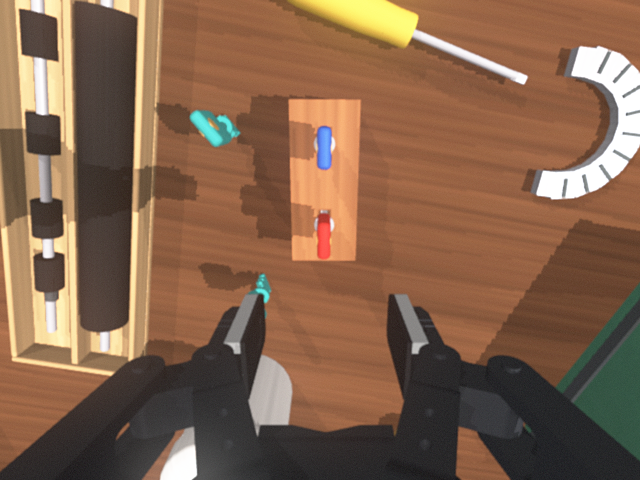

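The wrist view agrees: block at (464.9,-303.1), 10.1°, red head at about (494.4,-297.7). I descend on it.

Call:
play_rows(motion=[[[0, 0, -0.005], [0.0009, -0.0019, -0.007], 0.5], [[0, 0, 0], [0, 0, -0.015], 0.5], [[0, 0, 0], [0, 0, -0.015], 0.5], [[0, 0, 0], [0, 0, -0.015], 0.5], [[0, 0, 0], [0, 0, -0.015], 0.5], [[0, 0, 0], [0, 0, -0.015], 0.5], [[0, 0, 0], [0, 0, -0.015], 0.5], [[0, 0, 0], [0, 0, -0.015], 0.5], [[0, 0, 0], [0, 0, -0.008], 0.5], [[0, 0, 0], [0, 0, -0.003], 0.5], [[0, 0, 0], [0, 0, 0], 0.5], [[0, 0, 0], [0, 0, 0], 0.5]])

```text
time: 4.12
position: [494.8, -298.1, 58.0]
tool_rot: [0.0, 0.641, 0.768, 0.0]
ft_force: [0.2, 0.5, 0.5]
grip_width: 0.498
```

```bash
python3 red.py w2
```

```text
[-0.04  0.44  0.62  1.8  -0.3   0.99  2.45] [ 494.84305272 -298.10523344   58.01137126] yaw 100.33237080799833 tilt [0.00037204 0.00024153] [0.15277249 0.51883365 0.45679507]
red [328.71811414 333.26054591] [ 317  286   24   93 2015]
toppts 1481 [ 491.17641712 -298.04735109   89.12452593] ((460.74603271484375, -303.3126220703125), (90.26780700683594, 8.364067077636719), 9.849656105041504)
at z74 [ 495.86655817 -297.13277714   74.        ]
block ((464.686279296875, -302.8886413574219), (120.46504974365234, 50.28727340698242), 10.14171314239502) 44.98413834075569
```

View pics/w2.png

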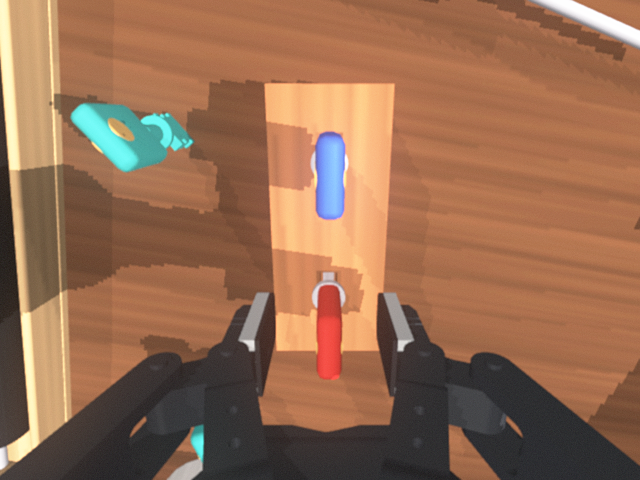

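The red head stands centred between the jaws (328,333). A small correction, then I close.

Call:
play_rows(motion=[[[0, 0, 0], [-0.0005, 0.0004, 0], 0.3], [[0, 0, 0], [0, 0, 0], 0], [[0, 0, 0], [0, 0, 0], 0], [[0, 0, 0], [0, 0, 0], 0], [[0, 0, 0], [0, 0, 0], 0], [[0, 0, 0], [0, 0, 0], 0], [[0, 0, 0], [0, 0, 0], 0], [[0, 0, 0], [0, 0, 0], 0]])

```text
time: 4.83
position: [494.0, -298.0, 57.8]
tool_rot: [0.0, 0.641, 0.768, 0.0]
ft_force: [-0.5, 1.0, 5.7]
grip_width: 0.094
```

```bash
python3 red.py w3
```

```text
[-0.04  0.44  0.62  1.81 -0.3   0.99  2.45] [ 493.99737978 -297.97645854   57.75128236] yaw 100.3036090862971 tilt [0.00015961 0.0001815 ] [-0.50223522  1.04842859  5.70300311]
red [325.71084337 335.125     ] [ 314  288   24   94 1992]
toppts 1457 [ 491.26497158 -298.86144671   88.9411977 ] ((460.7854309082031, -304.64044189453125), (91.38771057128906, 7.971935272216797), 10.667635917663574)
at z74 [ 495.91370225 -298.06247562   74.        ]
block ((461.2870178222656, -303.5600280761719), (113.6763687133789, 50.44133758544922), 10.077238082885742) 44.98015624993545
```

Gripped: opening is 8 mm. Lift straight up, then traverse.

Call:
play_rows(motion=[[[0, 0, 0], [0, 0, 0.004], 0], [[0, 0, 0], [0, 0, 0.01], 0], [[0, 0, 0], [0, 0, 0.016], 0], [[0, 0, 0], [0, 0, 0.022], 0], [[0, 0, 0], [0, 0, 0.03], 0], [[0, 0, 0], [0, 0, 0.03], 0], [[0, 0, 0], [0, 0, 0.02], 0], [[0, 0, 0], [0, 0, 0.01], 0], [[0, 0, 0], [0, 0, 0], 0]])

```text
time: 5.63
position: [494.6, -298.6, 201.8]
tool_rot: [0.002, 0.641, 0.768, 0.001]
ft_force: [-0.2, -0.4, -0.5]
grip_width: 0.093
```

Call:
play_rows(motion=[[[0, 0, -0.017], [0.002, -0.0, 0], 0], [[0, 0, -0.0326], [0.003, 0.025, 0], 0], [[0, 0, -0.0326], [0.0034, 0.034, 0], 0], [[0, 0, -0.0326], [0.0034, 0.034, 0], 0], [[0, 0, -0.0326], [0.0034, 0.034, 0], 0], [[0, 0, -0.0326], [0.0034, 0.034, 0], 0], [[0, 0, -0.0326], [0.0034, 0.034, 0], 0], [[0, 0, -0.0326], [0.0034, 0.034, 0], 0], [[0, 0, -0.0326], [0.0034, 0.034, 0], 0], [[0, 0, -0.0326], [0.0034, 0.034, 0], 0], [[0, 0, -0.0326], [0.0034, 0.034, 0], 0], [[0, 0, -0.0326], [0.0034, 0.034, 0], 0], [[0, 0, -0.0326], [0.0034, 0.034, 0], 0], [[0, 0, -0.0326], [0.0034, 0.032, 0], 0], [[0, 0, 0], [0.0, 0.01, 0], 0], [[0, 0, 0], [0, 0, 0], 0], [[0, 0, 0], [0, 0, 0], 0]])

```text
time: 7.05
position: [538.8, 142.9, 197.6]
tool_rot: [-0.0, 0.793, 0.609, -0.001]
ft_force: [0.0, 0.3, -0.9]
grip_width: 0.091
```

```bash
python3 red.py w4 | cut -c1-260
```

```text
[-0.72  0.21  0.44  1.71 -0.09  1.24  1.05] [538.83151262 142.87514771 197.61809113] yaw 75.09091810004065 tilt [-0.00011405 -0.00148437] [ 0.01653557  0.25169074 -0.94071993]
red [325.75253708 349.39032006] [ 315  318   23   63 1281]
toppts 1281 [536.9959959  142.95937157 228.90965157] ((506.4273986816406, 151.45289611816406), (7.79380464553833, 91.21790313720703), 74.63160705566406)
at z74 [640.52482186 114.74393403  74.        ]
block ((513.2985229492188, 233.1934814453125), (58.752403259277344, 0.2591066360473633), 75.00413513183594) 43.92046518114108
```

View pics/w4.png

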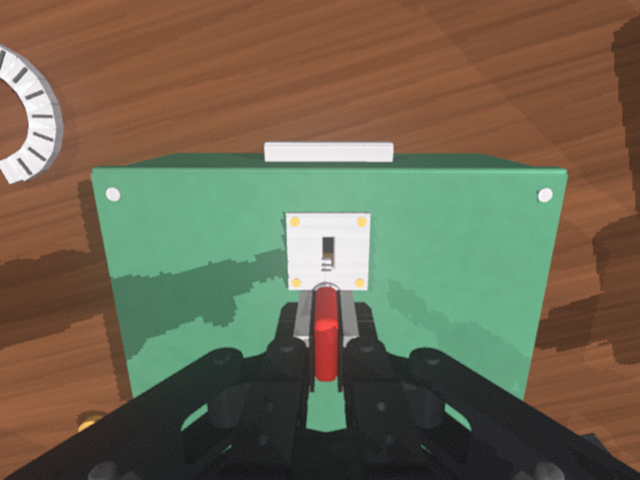

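The key hangs at (327,270) just short of the slot, which shows at (328,250). I refine the slot lateral and end position from this closer view.

Run:
```python
from m import *
P=load('w4'); g=cv2.cvtColor(P['im'],cv2.COLOR_RGB2GRAY)
def pl(uv,z):
    o,d=ray(P,uv); return o+d*(z-o[2])/d[2]
for v in(240,246,250):print(v,g[v,312:346])
print('col328',g[205:275,328]); print(g[205:296:1,300])
a=np.radians(-14.95); ex=np.array([np.cos(a),np.sin(a)]); ey=np.array([-ex[1],ex[0]])
for uv in((287,213),(370,213),(288.5,290),(368.5,290),(328,250)):
    p=pl(uv,124)[:2]; print(uv,p,p@ex,p@ey)
T=get_state()['position'][:2];print('tcp',T@ex,T@ey,'est',np.array([540.1,143.0])@ex,np.array([540.1,143.0])@ey)
for u,z in((326.,199-16),):
  pass
# key red top column lateral
for uv,z in(((325.8,349.4),229),((327,262),159)):
    p=pl(uv,z)[:2]; print('key',p,p@ex,p@ey)
```

```text
240 [236 235 236 236 237 236 236 237 236 226 160  96  78  79  80  79  81  78
  78  82  85 120 172 215 233 235 235 236 237 235 236 235 236 235]
246 [237 237 238 236 238 237 237 238 240 229 165  97  82  77  81  74  85  80
  79  78  85 124 175 224 236 238 237 237 236 237 237 237 236 236]
250 [238 238 238 238 238 238 239 239 240 231 166 102  79  79  82  80  81  80
  81  78  87 125 179 228 238 239 238 238 239 237 238 239 238 239]
col328 [158 164 160 161 163 162 150 155 201 234 232 232 236 239 240 240 239 239
 239 238 235 233 234 235 237 238 238 239 240 243 239 207 130  84  79  81
  84  81  83  80  81  85  82  79  80  81  81  89 105 111 110 118 131 142
 169 215 240 241 220 153 152 204 241 219 156 152 209 238 241 239]
[160 159 158 162 163 160 148 155 202 232 235 234 237 241 239 236 237 238
 238 237 237 235 235 237 238 240 240 239 242 241 240 240 240 236 235 236
 238 237 238 238 239 237 237 239 237 238 240 239 239 241 242 240 239 241
 239 241 238 237 238 236 235 235 238 241 240 241 241 239 238 237 237 236
 237 239 237 226 215 212 221 227 232 237 239 239 220 162 140 143 142 142
 139]
(287, 213) [509.88467929 125.95537351] 460.13229067007114 253.2299693439807
(370, 213) [522.57587194 173.64565989] 460.0909530593385 302.58002584893484
(288.5, 290) [558.49223968 112.29956562] 510.6174202679329 252.5759773566615
(368.5, 290) [571.53567243 161.47829448] 510.53241744459694 303.45496402388756
(328, 250) [538.77714835 143.5262722 ] 483.51391734187075 277.6596804154876
tcp 484.3272832909701 276.04517967826126 est 484.92775782148817 277.4924858338045
key [536.84447287 143.01097205] 481.77959545713287 276.66323856645226
key [532.69690716 144.52007657] 477.3831065935891 277.0512894151263
```

Target is cabinet-frame shift +0.8 mm in x and +1.1 mm in y. I descend to just above the face.

Call:
play_rows(motion=[[[0, 0, 0], [0.0011, 0.0009, -0.008], 0], [[0, 0, 0], [0, 0, -0.015], 0], [[0, 0, 0], [0, 0, -0.007], 0], [[0, 0, 0], [0, 0, -0.003], 0], [[0, 0, 0], [0, 0, 0], 0], [[0, 0, 0], [0, 0, 0], 0]])

```text
time: 7.6
position: [540.8, 143.6, 166.5]
tool_rot: [0.0, 0.793, 0.609, 0.0]
ft_force: [-0.3, -0.3, -0.9]
grip_width: 0.093
```

Call:
play_rows(motion=[[[0, 0, 0], [0, 0, -0.001], 0], [[0, 0, 0], [0, 0, -0.001], 0], [[0, 0, 0], [0, 0, -0.001], 0], [[0, 0, 0], [0, 0, 0], 0]])

```text
time: 7.93
position: [540.7, 144.0, 163.4]
tool_rot: [-0.0, 0.793, 0.609, 0.0]
ft_force: [0.2, -0.1, -0.8]
grip_width: 0.095
```

Call:
play_rows(motion=[[[0, 0, 0], [-0.0005, -0.0002, -0.001], 0], [[0, 0, 0], [0, 0, -0.001], 0], [[0, 0, 0], [0, 0, 0], 0], [[0, 0, 0], [0, 0, 0], 0]])

```text
time: 8.27
position: [540.1, 143.8, 161.3]
tool_rot: [-0.0, 0.793, 0.609, -0.0]
ft_force: [-0.0, 0.2, -0.4]
grip_width: 0.095
```

Call:
play_rows(motion=[[[0, 0, 0], [0, 0, -0.001], 0], [[0, 0, 0], [0, 0, 0], 0], [[0, 0, 0], [0, 0, 0], 0]])

```text
time: 8.52
position: [540.1, 143.8, 160.3]
tool_rot: [-0.0, 0.793, 0.609, -0.0]
ft_force: [-0.4, -0.1, -0.5]
grip_width: 0.094
```

No contact force 2.4 mm below the expected touch height, so the tip is in the hole. I continue gently.

Call:
play_rows(motion=[[[0, 0, 0], [0, 0, -0.001], 0], [[0, 0, 0], [0, 0, -0.001], 0], [[0, 0, 0], [0, 0, -0.001], 0], [[0, 0, 0], [0, 0, 0], 0]])

```text
time: 8.85
position: [540.0, 143.8, 157.1]
tool_rot: [-0.0, 0.793, 0.609, -0.0]
ft_force: [-1.0, -0.3, -0.4]
grip_width: 0.097
```

Call:
play_rows(motion=[[[0, 0, 0], [0, 0, -0.001], 0], [[0, 0, 0], [0, 0, -0.0015], 0], [[0, 0, 0], [0, 0, -0.0015], 0], [[0, 0, 0], [0, 0, 0], 0]])

```text
time: 9.18
position: [540.0, 143.7, 152.9]
tool_rot: [-0.0, 0.793, 0.609, -0.0]
ft_force: [0.4, 0.9, 0.1]
grip_width: 0.098
```

Call:
play_rows(motion=[[[0, 0, 0], [0, 0, -0.002], 0], [[0, 0, 0], [0, 0, -0.003], 0], [[0, 0, 0], [0, 0, -0.003], 0], [[0, 0, 0], [0, 0, -0.003], 0], [[0, 0, 0], [0, 0, -0.002], 0], [[0, 0, 0], [0, 0, -0.001], 0], [[0, 0, 0], [0, 0, 0], 0]])

```text
time: 9.77
position: [540.0, 143.8, 139.0]
tool_rot: [-0.0, 0.793, 0.609, -0.0]
ft_force: [0.1, 0.0, -0.5]
grip_width: 0.099
```

Call:
play_rows(motion=[[[0, 0, 0], [0, 0, -0.0007], 0], [[0, 0, 0], [0, 0, -0.0007], 0], [[0, 0, 0], [0, 0, 0], 0], [[0, 0, 0], [0, 0, 0], 0]])

```text
time: 10.1
position: [540.2, 143.8, 138.0]
tool_rot: [-0.0, 0.793, 0.609, 0.0]
ft_force: [-0.1, -0.8, 0.3]
grip_width: 0.093
```

Call:
play_rows(motion=[[[0, 0, 0], [0, 0, -0.0007], 0], [[0, 0, 0], [0, 0, 0], 0], [[0, 0, 0], [0, 0, 0], 0]])

```text
time: 10.35
position: [540.1, 143.8, 137.2]
tool_rot: [-0.0, 0.793, 0.609, -0.0]
ft_force: [0.2, -0.3, -0.7]
grip_width: 0.094
```

Call:
play_rows(motion=[[[0, 0, 0], [0, 0, -0.0006], 0], [[0, 0, 0], [0, 0, 0], 0], [[0, 0, 0], [0, 0, 0], 0]])

```text
time: 10.6
position: [540.2, 143.8, 136.8]
tool_rot: [-0.0, 0.793, 0.609, 0.0]
ft_force: [-0.5, -1.0, 0.7]
grip_width: 0.097
```

Call:
play_rows(motion=[[[0, 0, 0], [0, 0, -0.0006], 0], [[0, 0, 0], [0, 0, 0], 0], [[0, 0, 0], [0, 0, 0], 0]])

```text
time: 10.85
position: [540.3, 143.9, 136.7]
tool_rot: [-0.0, 0.793, 0.609, 0.0]
ft_force: [-3.1, -1.4, 5.9]
grip_width: 0.101
```

Call:
play_rows(motion=[[[0, 0, 0], [0, 0, -0.0004], 0], [[0, 0, 0], [0, 0, 0], 0], [[0, 0, 0], [0, 0, 0], 0]])

```text
time: 11.1
position: [540.3, 143.9, 136.6]
tool_rot: [-0.0, 0.793, 0.609, 0.0]
ft_force: [-4.1, -0.9, 10.3]
grip_width: 0.096
```

Seated: 10 N and z stopped at the expected 136.7. I relieve slightly and start turning clockwise.

Call:
play_rows(motion=[[[0, 0, 0], [-0.0003, 0, 0.0004], 0], [[0, 0, -0.015], [0, 0, 0], 0], [[0, 0, -0.03], [0, 0, 0], 0], [[0, 0, -0.03], [0, 0, 0], 0], [[0, 0, -0.03], [0, 0, 0], 0], [[0, 0, -0.03], [0, 0, 0], 0], [[0, 0, -0.03], [0, 0, 0], 0], [[0, 0, -0.03], [0, 0, 0], 0], [[0, 0, -0.03], [0, 0, 0], 0], [[0, 0, -0.03], [0, 0, 0], 0], [[0, 0, -0.03], [0, 0, 0], 0], [[0, 0, -0.03], [0, 0, 0], 0], [[0, 0, -0.03], [0, 0, 0], 0], [[0, 0, -0.03], [0, 0, 0], 0], [[0, 0, -0.03], [0, 0, 0], 0], [[0, 0, 0], [0, 0, 0], 0], [[0, 0, 0], [0, 0, 0], 0]])

```text
time: 12.52
position: [540.2, 143.8, 136.6]
tool_rot: [0.0, 0.9, 0.437, 0.0]
ft_force: [-1.9, -0.6, 7.6]
grip_width: 0.092
```

```bash
cat > st.py <<'E'
from m import *
s=get_state(); q=s['tool_rot']; print(s['time'],s['position'].round(1),'turned',75.09-np.degrees(2*np.arctan2(q[2],q[1])),'F',s['ft_force'].round(1),'M',s['ft_torque'].round(3),s['grip_width'].round(3),s['q'].round(2))
E
python3 st.py
python3 - <<'E'
from m import *
grab('scene','s1')
P=load('scene0'); T=P['T']; a=np.radians(-14.95); ex=np.array([np.cos(a),np.sin(a)])
for k in(-132,-170):
    p=np.array([*(np.array([608.6,125.3])+k*ex),72]); c=T[:3,:3].T@(p-T[:3,3]); print(P['fx']*c[:2]/c[2]+[P['cx'],P['cy']])
d=np.abs(load('s1')['im'].astype(int)-P['im']).sum(2); print(d[150:260,330:420].max())
E
```

```text
[379.75987943 156.35985146]
[368.33550017 147.65965017]
669Traceback (most recent call last):
  File "st.py", line 2, in <module>
    s=get_state(); q=s['tool_rot']; print(s['time'],s['position'].round(1),'turned',75.09-np.degrees(2*np.arctan2(q[2],q[1])),'F',s['ft_force'].round(1),'M',s['ft_torque'].round(3),s['grip_width'].round(3),s['q'].round(2))
                                                                                                                                                                                     ^^^^^^^^^^^^^^^^^^^^^
AttributeError: 'float' object has no attribute 'round'
```

```bash
sed -i "s/s\['grip_width'\].round(3)/round(s['grip_width'],3)/" st.py
cat >> st.py <<'E'
n=f"t{int(s['time']*100)}"; grab('top',n); P=load(n); W=world(P,P['d'])
a=np.radians(-14.95); ex=np.array([np.cos(a),np.sin(a)]); ey=np.array([-ex[1],ex[0]])
r=W[...,:2]-np.array([608.6,125.3]); X=r@ex; Y=r@ey
m=(np.abs(Y)>55)&(np.abs(Y)<130)&(X<-100)&(X>-200)&(W[...,2]>40)&(W[...,2]<135); print('drawer front x(cab)',np.percentile(X[m],[1,5]))
m=(np.abs(Y)<40)&(X<-100)&(X>-200)&(W[...,2]>60)&(W[...,2]<85); print('pull',m.sum(),np.percentile(X[m],[2,50]) if m.any() else 0)
E
python3 st.py
```

```text
12.5667 [540.2 143.8 136.7] turned 23.297619018756492 F [-1.3 -1.   6.4] M [-0.275  0.349  0.054] 0.096 [-0.76  0.27  0.49  1.78 -0.14  1.12  0.68]
drawer front x(cab) [-122.28153772 -121.40722742]
pull 223 [-133.1861121  -128.26048183]
```

Turned 23.3°, spring 0.05 N m, drawer still shut. I go on in small steps.

Call:
play_rows(motion=[[[0, 0, -0.025], [0, 0, 0], 0], [[0, 0, -0.025], [0, 0, 0], 0], [[0, 0, -0.025], [0, 0, 0], 0], [[0, 0, -0.025], [0, 0, 0], 0], [[0, 0, -0.025], [0, 0, 0], 0], [[0, 0, 0], [0, 0, 0], 0], [[0, 0, 0], [0, 0, 0], 0]])

```text
time: 13.2
position: [540.3, 143.9, 136.7]
tool_rot: [0.0, 0.925, 0.38, 0.001]
ft_force: [-0.6, 0.1, 6.3]
grip_width: 0.096
```

```bash
python3 st.py
```

```text
13.2 [540.3 143.9 136.7] turned 30.45323015420422 F [-0.6  0.1  6.3] M [-0.12   0.248  0.096] 0.096 [-0.77  0.28  0.51  1.78 -0.15  1.12  0.56]
drawer front x(cab) [-122.27966572 -121.38773022]
pull 227 [-133.32779984 -128.32235787]
```

Call:
play_rows(motion=[[[0, 0, -0.025], [0, 0, 0], 0], [[0, 0, -0.025], [0, 0, 0], 0], [[0, 0, -0.025], [0, 0, 0], 0], [[0, 0, -0.02], [0, 0, 0], 0], [[0, 0, 0], [0, 0, 0], 0], [[0, 0, 0], [0, 0, 0], 0]])

```text
time: 13.75
position: [540.3, 144.0, 136.7]
tool_rot: [-0.0, 0.942, 0.335, 0.001]
ft_force: [-1.0, -0.5, 6.0]
grip_width: 0.097
```

```bash
python3 st.py
```

```text
13.75 [540.3 144.  136.7] turned 35.89231981085769 F [-1.  -0.5  6. ] M [-0.098  0.264  0.074] 0.097 [-0.79  0.28  0.52  1.78 -0.15  1.12  0.47]
drawer front x(cab) [-122.23247955 -121.41432879]
pull 229 [-133.31586711 -128.43900048]
```

Call:
play_rows(motion=[[[0, 0, -0.025], [0, 0, 0], 0], [[0, 0, -0.025], [0, 0, 0], 0], [[0, 0, -0.025], [0, 0, 0], 0], [[0, 0, -0.025], [0, 0, 0], 0], [[0, 0, 0], [0, 0, 0], 0], [[0, 0, 0], [0, 0, 0], 0]])

```text
time: 14.3
position: [540.3, 144.0, 136.7]
tool_rot: [-0.0, 0.958, 0.288, 0.001]
ft_force: [-0.8, -1.1, 6.3]
grip_width: 0.096
```

```bash
python3 st.py
```

```text
14.3 [540.3 144.  136.7] turned 41.62861813919169 F [-0.8 -1.1  6.3] M [-0.128  0.24   0.061] 0.096 [-0.8   0.28  0.53  1.78 -0.16  1.12  0.37]
drawer front x(cab) [-159.32903499 -158.12074396]
pull 257 [-171.76924737 -166.09514331]
```

The drawer sprang out about 38 mm at 41.6°. I ease on to feel the stop.

Call:
play_rows(motion=[[[0, 0, -0.02], [0, 0, 0], 0], [[0, 0, -0.02], [0, 0, 0], 0], [[0, 0, 0], [0, 0, 0], 0], [[0, 0, 0], [0, 0, 0], 0]])

```text
time: 14.68
position: [540.3, 144.0, 136.6]
tool_rot: [-0.0, 0.963, 0.269, 0.001]
ft_force: [-0.5, 0.5, 5.7]
grip_width: 0.095
```

```bash
python3 st.py
```

```text
14.6833 [540.3 144.  136.6] turned 43.916672205165526 F [-0.5  0.5  5.7] M [-0.129  0.229  0.115] 0.095 [-0.8   0.28  0.54  1.78 -0.16  1.12  0.33]
drawer front x(cab) [-159.3348186  -158.09282089]
pull 260 [-171.84868402 -166.28122393]
```

Call:
play_rows(motion=[[[0, 0, -0.02], [0, 0, 0], 0], [[0, 0, -0.01], [0, 0, 0], 0], [[0, 0, 0], [0, 0, 0], 0], [[0, 0, 0], [0, 0, 0], 0]])

```text
time: 15.07
position: [540.4, 144.0, 136.6]
tool_rot: [-0.0, 0.967, 0.254, 0.001]
ft_force: [-0.6, -0.8, 6.3]
grip_width: 0.096
```

```bash
python3 st.py
```

```text
15.0667 [540.4 144.  136.6] turned 45.62632929422462 F [-0.6 -0.8  6.3] M [-0.072  0.118  0.15 ] 0.096 [-0.81  0.28  0.54  1.78 -0.16  1.12  0.3 ]
drawer front x(cab) [-159.23287305 -158.00664616]
pull 264 [-171.95791627 -166.14088674]
```

Torque rises to 0.15 N m, above the spring's maximum, so the key is at its stop. I turn it home.

Call:
play_rows(motion=[[[0, 0, 0.02], [0, 0, 0], 0], [[0, 0, 0.045], [0, 0, 0], 0], [[0, 0, 0.05], [0, 0, 0], 0], [[0, 0, 0.05], [0, 0, 0], 0], [[0, 0, 0.05], [0, 0, 0], 0], [[0, 0, 0.05], [0, 0, 0], 0], [[0, 0, 0.05], [0, 0, 0], 0], [[0, 0, 0.05], [0, 0, 0], 0], [[0, 0, 0.05], [0, 0, 0], 0], [[0, 0, 0.05], [0, 0, 0], 0], [[0, 0, 0.05], [0, 0, 0], 0], [[0, 0, 0.05], [0, 0, 0], 0], [[0, 0, 0.05], [0, 0, 0], 0], [[0, 0, 0.05], [0, 0, 0], 0], [[0, 0, 0.05], [0, 0, 0], 0], [[0, 0, 0.05], [0, 0, 0], 0], [[0, 0, 0.03], [0, 0, 0], 0], [[0, 0, 0], [0, 0, 0], 0], [[0, 0, 0], [0, 0, 0], 0], [[0, 0, 0], [0, 0, 0], 0]])

```text
time: 16.78
position: [540.4, 143.8, 136.6]
tool_rot: [0.0, 0.793, 0.609, 0.001]
ft_force: [-0.8, -0.9, 5.4]
grip_width: 0.09
```

```bash
python3 st.py
```

```text
16.7833 [540.4 143.8 136.6] turned 0.09910324642223145 F [-0.8 -0.9  5.4] M [-0.152  0.155  0.013] 0.09 [-0.71  0.27  0.43  1.78 -0.12  1.12  1.07]
drawer front x(cab) [-159.3187318  -158.04077782]
pull 262 [-171.95232578 -166.12946499]
```

Home, moment about 0. I draw it out slowly and check the force early.

Call:
play_rows(motion=[[[0, 0, 0], [0, 0, 0.001], 0], [[0, 0, 0], [0, 0, 0.0015], 0], [[0, 0, 0], [0, 0, 0.0015], 0], [[0, 0, 0], [0, 0, 0.0015], 0], [[0, 0, 0], [0, 0, 0.0015], 0], [[0, 0, 0], [0, 0, 0], 0]])

```text
time: 17.33
position: [539.9, 143.9, 143.3]
tool_rot: [-0.0, 0.793, 0.609, 0.0]
ft_force: [0.1, -0.2, -1.0]
grip_width: 0.094
```

Call:
play_rows(motion=[[[0, 0, 0], [0, 0, 0.002], 0], [[0, 0, 0], [0, 0, 0.002], 0], [[0, 0, 0], [0, 0, 0.002], 0], [[0, 0, 0], [0, 0, 0], 0]])

```text
time: 17.67
position: [540.1, 143.9, 149.6]
tool_rot: [0.0, 0.793, 0.609, 0.0]
ft_force: [-0.8, 0.6, -1.0]
grip_width: 0.098
```

Call:
play_rows(motion=[[[0, 0, 0], [0, 0, 0.004], 0], [[0, 0, 0], [0, 0, 0.006], 0], [[0, 0, 0], [0, 0, 0.008], 0], [[0, 0, 0], [0, 0, 0.012], 0], [[0, 0, 0], [0, 0, 0.014], 0], [[0, 0, 0], [0, 0, 0.008], 0], [[0, 0, 0], [0, 0, 0.004], 0], [[0, 0, 0], [0, 0, 0], 0]])

```text
time: 18.33
position: [540.4, 144.0, 206.4]
tool_rot: [0.0, 0.793, 0.609, 0.001]
ft_force: [0.4, 1.2, -0.1]
grip_width: 0.096
```

Call:
play_rows(motion=[[[0, 0, 0.016], [-0.001, -0.01, 0], 0], [[0, 0, 0.0327], [-0.0027, -0.026, 0], 0], [[0, 0, 0.0327], [-0.0036, -0.034, 0], 0], [[0, 0, 0.0327], [-0.0036, -0.034, 0], 0], [[0, 0, 0.0327], [-0.0036, -0.034, 0], 0], [[0, 0, 0.0327], [-0.0036, -0.034, 0], 0], [[0, 0, 0.0327], [-0.0036, -0.034, 0], 0], [[0, 0, 0.0327], [-0.0036, -0.034, 0], 0], [[0, 0, 0.0327], [-0.0036, -0.034, 0], 0], [[0, 0, 0.0327], [-0.0036, -0.034, 0], 0], [[0, 0, 0.0327], [-0.0036, -0.034, 0], 0], [[0, 0, 0.0327], [-0.0036, -0.034, 0], 0], [[0, 0, 0.0327], [-0.0036, -0.034, 0], 0], [[0, 0, 0.0327], [-0.0028, -0.026, 0], 0], [[0, 0, 0], [0, -0.006, 0], 0], [[0, 0, 0], [0, 0, 0], 0], [[0, 0, 0], [0, 0, 0], 0], [[0, 0, 0], [0, 0, 0], 0]])

```text
time: 19.83
position: [494.3, -296.4, 204.6]
tool_rot: [-0.001, 0.64, 0.768, 0.0]
ft_force: [0.6, 0.0, -0.8]
grip_width: 0.094
```

```bash
python3 st.py; python3 red.py w5
```

```text
19.8333 [ 494.3 -296.4  204.6] turned -25.324114232152397 F [ 0.6  0.  -0.8] M [-0.017 -0.069 -0.018] 0.094 [-0.13  0.28  0.71  1.66 -0.19  1.27  2.37]
drawer front x(cab) [-159.12280773 -157.73977182]
pull 261 [-171.81642705 -166.19884231]
[-0.13  0.28  0.71  1.66 -0.19  1.27  2.37] [ 494.36402492 -296.3828359   204.77154662] yaw 100.43988343323946 tilt [-0.00039607  0.00032232] [ 0.85220284  1.07033809 -0.03365673]
red [325.74836765 335.27523857] [ 314  288   24   94 1991]
toppts 1991 [ 489.08982609 -297.77709852  232.04143555] ((461.2881774902344, -303.1924133300781), (91.44342041015625, 7.989467620849609), 10.956077575683594)
at z74 [ 589.58312119 -279.41133786   74.        ]
block ((465.11785888671875, -303.0904541015625), (119.90381622314453, 50.30851745605469), 10.202311515808105) 45.02486879030613
```

The key image in the hand is identical to the one at grasp, so there was no slip. I descend to above the slot.

Call:
play_rows(motion=[[[0, 0, -0.001], [-0.0003, -0.0016, -0.01], 0], [[0, 0, 0], [0, 0, -0.02], 0], [[0, 0, 0], [0, 0, -0.025], 0], [[0, 0, 0], [0, 0, -0.025], 0], [[0, 0, 0], [0, 0, -0.018], 0], [[0, 0, 0], [0, 0, -0.01], 0], [[0, 0, 0], [0, 0, -0.003], 0], [[0, 0, 0], [0, 0, 0], 0], [[0, 0, 0], [0, 0, 0], 0], [[0, 0, 0], [0, 0, 0], 0]])

```text
time: 20.77
position: [494.2, -300.2, 95.2]
tool_rot: [0.001, 0.641, 0.768, 0.0]
ft_force: [0.4, 0.3, -0.4]
grip_width: 0.098
```

```bash
sed -i '/^n=f/,$d' st.py; python3 st.py
```

```text
20.7667 [ 494.2 -300.2   95.2] turned -25.174933320474352 F [ 0.4  0.3 -0.4] M [ 0.05  -0.005 -0.016] 0.098 [-0.08  0.4   0.67  1.78 -0.28  1.06  2.44]
```

Call:
play_rows(motion=[[[0, 0, 0], [-0.0001, 0.0021, 0], 0], [[0, 0, 0], [0, 0, 0], 0], [[0, 0, 0], [0, 0, 0], 0], [[0, 0, 0], [0, 0, 0], 0]])

```text
time: 21.1
position: [493.5, -297.7, 94.3]
tool_rot: [0.0, 0.641, 0.768, 0.0]
ft_force: [-0.9, -0.8, 0.3]
grip_width: 0.098
```

```bash
python3 st.py
```

```text
21.1 [ 493.5 -297.7   94.3] turned -25.185353570143718 F [-0.9 -0.8  0.3] M [-0.002  0.005 -0.007] 0.098 [-0.08  0.4   0.67  1.78 -0.28  1.06  2.43]
```

Call:
play_rows(motion=[[[0, 0, 0], [0.0005, -0.0003, -0.003], 0], [[0, 0, 0], [0, 0, -0.003], 0], [[0, 0, 0], [0, 0, -0.002], 0], [[0, 0, 0], [0, 0, -0.002], 0], [[0, 0, 0], [0, 0, -0.001], 0], [[0, 0, 0], [0, 0, 0], 0], [[0, 0, 0], [0, 0, 0], 0]])

```text
time: 21.68
position: [493.8, -298.1, 83.0]
tool_rot: [-0.0, 0.641, 0.767, -0.0]
ft_force: [-0.3, -0.1, 0.0]
grip_width: 0.096
```

Call:
play_rows(motion=[[[0, 0, 0], [0, 0, -0.001], 0], [[0, 0, 0], [0, 0, -0.001], 0], [[0, 0, 0], [0, 0, -0.001], 0], [[0, 0, 0], [0, 0, 0], 0]])

```text
time: 22.02
position: [493.8, -298.0, 79.8]
tool_rot: [-0.0, 0.641, 0.768, -0.0]
ft_force: [0.1, 0.1, -1.0]
grip_width: 0.093
```

In the slot, no force. Down to near the seat.

Call:
play_rows(motion=[[[0, 0, 0], [0, 0, -0.002], 0], [[0, 0, 0], [0, 0, -0.003], 0], [[0, 0, 0], [0, 0, -0.003], 0], [[0, 0, 0], [0, 0, -0.004], 0], [[0, 0, 0], [0, 0, -0.004], 0], [[0, 0, 0], [0, 0, -0.003], 0], [[0, 0, 0], [0, 0, -0.001], 0], [[0, 0, 0], [0, 0, -0.001], 0], [[0, 0, 0], [0, 0, 0], 0], [[0, 0, 0], [0, 0, 0], 0]])

```text
time: 22.85
position: [493.9, -298.0, 59.1]
tool_rot: [0.0, 0.641, 0.768, 0.0]
ft_force: [0.8, -0.2, 0.1]
grip_width: 0.098
```

Call:
play_rows(motion=[[[0, 0, 0], [0, 0, -0.0007], 0], [[0, 0, 0], [0, 0, -0.0005], 0], [[0, 0, 0], [0, 0, 0], 0], [[0, 0, 0], [0, 0, 0], 0]])

```text
time: 23.18
position: [493.9, -298.0, 57.9]
tool_rot: [-0.0, 0.641, 0.768, 0.0]
ft_force: [-0.2, 0.1, -1.0]
grip_width: 0.092
```

Call:
play_rows(motion=[[[0, 0, 0], [0, 0, -0.0006], 0], [[0, 0, 0], [0, 0, 0], 0], [[0, 0, 0], [0, 0, 0], 0]])

```text
time: 23.43
position: [494.0, -298.0, 57.8]
tool_rot: [0.0, 0.641, 0.767, 0.0]
ft_force: [-2.0, 1.5, 5.9]
grip_width: 0.097
```

Seated with 6 N, the same as at the grasp. I release and withdraw straight up.

Call:
play_rows(motion=[[[0, 0, 0], [0, 0, 0], 0.2], [[0, 0, 0], [0, 0, 0], 0.5], [[0, 0, 0], [0, 0, 0], 0.5], [[0, 0, 0], [0, 0, 0], 0.5], [[0, 0, 0], [0, 0, 0], 0.5], [[0, 0, 0], [0, 0, 0], 0.5], [[0, 0, 0], [0, 0, 0.004], 0.5], [[0, 0, 0], [0, 0, 0.012], 0.5], [[0, 0, 0], [0, 0, 0.025], 0.5], [[0, 0, 0], [0, 0, 0.03], 0.5], [[0, 0, 0], [0, 0, 0.03], 0.5], [[0, 0, 0], [0, 0, 0.02], 0.5], [[0, 0, 0], [0, 0, 0.01], 0.5], [[0, 0, 0], [0, 0, 0], 0.5], [[0, 0, 0], [0, 0, 0], 0.5], [[0, 0, 0], [0, 0, 0], 0.5]])

```text
time: 24.77
position: [493.3, -297.5, 186.9]
tool_rot: [-0.001, 0.641, 0.768, -0.0]
ft_force: [1.2, 0.1, 0.6]
grip_width: 0.5
```

```bash
python3 red.py w6
python3 - <<'E'
from m import *
grab('scene','s2'); P=load('s2'); A=load('scene0'); 
def r(P):
    h=cv2.cvtColor(P['im'],cv2.COLOR_RGB2HSV); H=h[...,0].astype(int); k=np.zeros((480,640),bool);k[280:330,215:285]=1
    return blob(k&((H<3)|(H>172))&(h[...,1]>190)&(h[...,2]>80))[1:]
print(r(A),r(P)); w=load('w6')['im']
save('fin',np.hstack([cv2.resize(P['im'],(440,330)),cv2.resize(w,(360,270))[:270] if 0 else cv2.copyMakeBorder(cv2.resize(w,(360,270)),0,60,0,0,0)]))
E
```

```text
[-0.12  0.3   0.71  1.69 -0.2   1.24  2.38] [ 493.28638169 -297.50613611  186.87227795] yaw 100.27305652862765 tilt [-0.00099339 -0.00027474] [1.21354886 0.06738332 0.59465476]
red [324.64182692 233.78125   ] [319 212  12  43 416]
toppts 349 [ 492.70732616 -298.8613194    89.16610901] ((460.4627380371094, -304.84930419921875), (91.33159637451172, 7.4400787353515625), 10.43990707397461)
at z74 [ 494.98694778 -298.47148192   74.        ]
block ((464.8536682128906, -303.2073059082031), (119.79753112792969, 50.13872528076172), 10.153166770935059) 45.03572855791711
(array([262.47058824, 304.55294118]), array([256, 299,  13,  12,  85], dtype=int32)) (array([262.22340426, 305.0212766 ]), array([256, 299,  13,  13,  94], dtype=int32))
```

View pics/fin.png

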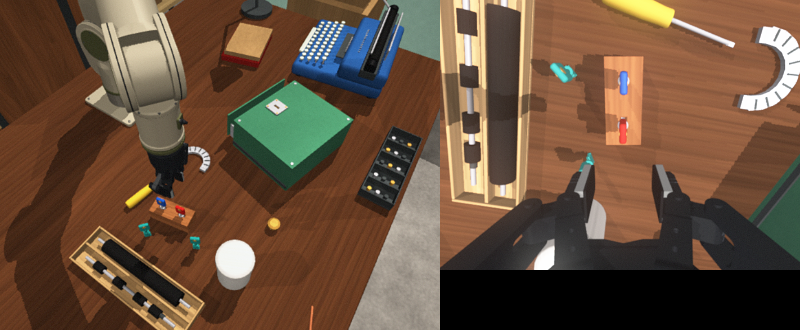

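The final view shows the red key upright in its slot (scene pixel 262,305, as at the start), the drawer ajar, the bystanders in place and the gripper clear. I hand in.

```bash
python3 -c "
from plant import *
print(hand_in())"
```

```text
the job is handed in; nothing more can be done
None
```

The drawer is open and the red key is back in its own slot. I handed the job in at about 25 s; the hand-in gave no verdict.

- **Lock:** I measured the keyhole with the wrist camera and felt the key in. It went down without resistance until the collar seated at about 10 N.
- **Turn:** I turned it clockwise, and the drawer sprang out about 38 mm by 41.6°. I eased on to 45.6°, where the moment had risen to 0.15 N m, above the spring's limit, and took that as the stop. Then I turned it home and drew it out without resistance.
- **Return:** The key seated in its slot at the same tool height (57.8 mm) and with the same force (about 6 N) as at the grasp, and I released it.

**Last checks:**
- **Key:** In the scene camera the red head is within 0.5 pixel of where it started, standing upright. A rough single-view wrist estimate differed by about 0.9 mm from the one before the grasp, well inside the 5 mm limit.
- **Drawer:** It measured about 37 mm out after the key was drawn, and the last picture shows it still ajar.
- **Bystanders:** In the last picture they look unmoved, judged by eye only. The gripper is clear of everything.

The largest force I read on the key was about 10 N, against the 35 N limit. I only read forces at the end of each move, so brief peaks in between were not seen.

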